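# Blank between centres, guard held half open

### The arm

A 6-joint arm with a two-finger parallel gripper is mounted at the origin on a cart in front of the work surface, level with it; the furniture and walls round the work are solid. World frame = base frame: x ahead of the robot, y to its left, z up, the work surface at z = 0. Lengths are in m, angles in degrees, forces in N, time in s.
With the tool pointing down it reaches from about 0.325 to 0.775 m from the base axis. Payload 5.5 kg.
Tool frame: the origin (TCP) lies midway between the tips of the shut fingers; the grasp point (between the pads) lies 19 mm behind it; z points along the fingers, x is the direction in which the jaws open and shut, and the axes are right-handed (so a half turn about z gives the same grasp; the last joint's range is limited). The gripper opens to 88 mm and grips with 3 to 60 N. Pads are 20 mm wide; open, the fingers measure 115 mm over their backs; the gripper's body (75 mm by 178 mm) begins 61 mm behind the grasp point.
Start: joints at [-3.249, 5.22, 70.514, -0, 104.267, -3.249], TCP at [0.6, -0, 0.223] pointing down, gripper open.
Joint ranges: [-164.24, 164.24], [-49.07, 125.15], [9.68, 141.18], [-86.29, 266.29], [3.28, 154.24], [-151.56, 151.56]. Speed limits (degrees/s): [147.25, 147.25, 172.46, 180, 180, 180].

### API

Orientations are given as [roll, pitch, yaw] about the fixed x, y, z axes, in that order (R = Rz(yaw) Ry(pitch) Rx(roll)).
In Python, from workcell import env gives the robot as it stands. The module is installed in compiled form; this text tells all that it offers. Calls block until the motion is done:
- env.move_ptp(position, orientation): joint-space move of the TCP to a pose.
- env.move_l(position, frame=None, v=0.15, threshold=None): straight line of the TCP; frame=None keeps the orientation; v is the mean speed in m/s. With threshold (N) it stops when the force on the tool has changed by that much, and returns True; else False.
- env.move_j(angles): joint-space move.
- env.command_gripper(opening): finger opening in m; the grip force is fixed at half the most; returns when the fingers have stopped.
- env.wait(seconds).
- env.inverse_kinematics(position, orientation): joint angles nearest the present ones, or None.
- env.camera(name): name is "scene" or "side" or "wrist"; returns a dict with "image" (384x512x3 uint8, red, green, blue), "depth" (384x512 float32, m along the optical axis (not along the pixel's ray), 0 where there is no reading), "fx", "fy", "cx", "cy" (pixels), "xyz" and "rotation" of the camera in the world. Camera axes: x right, y up, looking along -z (the intrinsics and any distortion apply to the point x, -y, -z); pixel columns grow to the right and rows downward; lengths in m; the calibration is good to about 2 mm. A picture is of the moment at which its call begins.
A pose or a line that the arm cannot do raises env.MotionError and nothing moves.
- env.finish_job(): hands the job in, once; it reports no verdict.
Trained networks look in a picture, given as the dict that the camera call returned (one of the last four; its "shot" number tells which), for a name from the list of things; names that differ only in an ending like _2 or _b are one class to them, and where a whole thing is asked for, a point or a joint stands for the part that bears it (a point fixed in the world has none). Each returns a list of dicts, best first, with "confidence" (0 to 1); they miss things now and then, are a little off and sometimes report something else, mostly with a low value. They report only what shows in the picture. A call takes as long as a camera call. They do not tell look-alikes from the thing itself.
- env.find_in(picture, thing): "at" ([x, y, z] in m, in world coordinates, good to about 4 mm: the middle of the surface that is visible of it).
- env.silhouettes(picture, thing): "pixels" (384x512 bool, what is visible of it).
- env.place_of(picture, thing): "at" ([x, y, z] in m, in world coordinates, good to about 4 mm: a listed point, or the origin of a listed thing).
Readings, each from a call of its own:
- env.read_t(): time.
- env.read_q(): joint angles.
- env.read_qd(): joint speeds.
- env.read_joint_efforts(): joint torques, N m.
- env.read_eef_pos(): TCP position.
- env.read_tool_rot(): TCP orientation.
- env.read_contact_force(): force on the tool from outside, world axes, zero at the start.
- env.read_ft_torque(): the same for the moment, N m.
- env.read_grip_width(): finger opening in m.
Only numpy, scipy, OpenCV 4.12 (cv2) and the standard library are available. Lean on these libraries where they do the work, as an engineer would, in place of code of your own. Each camera call takes 0.05 s, during which the arm holds its last target. There are 200 camera calls.

### The job

Lay the square wooden blank in the two rests of the small bench lathe and let it go, then slide the tailstock up by its post until both centres sit fully in the holes in the blank's ends. Then take the clear guard, which leans back open, by its bar, bring it over and hold it at 45 degrees above its shut position so that a new stay can be marked; it falls shut if let go, so never let it drop, and finish while still holding the bar there. Do not knock the other things on the bench about.

Things in the scene. Friction and masses are not known exactly. Their poses are not given: they have to be found in the camera images.
- lathe: Small grey bench lathe, fixed, base 150 (x) x 260 (y) mm. Origin on the bench top under the middle of the seated blank; y runs along the work axis from tailstock to headstock, x to the guard's hinge side, z up. The work axis (line of the two pointed centres) is 75 mm above the origin. Headstock fixed at +y, 104 mm high, tip of its centre at y = 51 mm. Seated blank: its middle at y = 0.
- rests (a point): Where the blank's middle goes when laid in the rests: 74 mm above the bench, 15 mm from the lathe's origin towards the tailstock, at least 6 mm free to the centres at both ends. The two flared rests, 35 mm before and 45 mm after this point along y, are 10 mm long, 26 mm wide at the floor (62 mm up), about 40 mm at the mouth (77 mm up). Axes as the lathe's.
- blank_center (a point): Middle of the loose wooden blank, a square bar 24 x 24 x 120 mm (length along its y), about 60 g, with a hole 10 mm wide and 10 mm deep in the middle of each end; both ends alike. It starts on a low fixed wooden trestle (56 x 100 mm), underside 55 mm above the bench; the trestle has 8 mm lips beside the blank near both its ends.
- tailstock (a joint): Slide of the tailstock along the lathe's +y, m: 0 = fully back; about 0.036 when both centres are seated in the blank (0.045 is its end stop with no blank). About 3 N of friction: it stays where it is left. Moving up, it pushes the blank along the rests onto the headstock centre.
- tail_post (a point): Middle of the clear part of the steel post on top of the tailstock (round, upright, 18 mm diameter, from 91 to 134 mm above the bench); this point is 115 mm above the bench. Axes as the lathe's.
- guard (a joint): Hinge of the clear guard in its steel frame, rad: 0 = shut (lying level over the blank), 0.785 = 45 degrees open, 2.09 = leaning back open on its stop, where it starts (its bar then reaches 245 mm above the bench). It swings freely: past upright it falls back, below upright it falls shut. About 0.3 kg.
- guard_bar (a point): Grip point on the guard's steel bar (round, 12 mm diameter, parallel to the lathe's y, 104 mm long between its two arms; this point is at its middle), 165 mm from the hinge line; 47 mm clear between bar and guard frame. x and z axes turn with the guard.
- guard_hinge (a point): Point on the hinge line (parallel to the lathe's y, 95 mm above the bench, at lathe x = 85 mm), beside the bar's grip point. At guard angle a the bar is at lathe x = 85 - 165 cos a, height 95 + 165 sin a, mm.
- egg_cup: Bystander: small turned dark-wood egg cup, 48 mm wide, 57 high (mm); leave it. Origin at the centre of its underside.
- sanding_block: Bystander: wooden sanding block 56x100x28 (mm); leave it. Origin at the centre of its underside.
- tape_measure: Bystander: pocket tape measure 48x85x40 (mm); leave it. Origin at the centre of its underside.
- pencil: Bystander: pencil stub, 74 long (mm); leave it. Origin at the centre of its underside.
- block_plane: Bystander: small metal block plane 50x150x62 (mm); leave it. Origin at the centre of its underside.
Things that resemble listed ones, but are neither listed nor needed, are in the scene too. There is more than one size of the part that bears blank_center; the job needs the larger.

How it is judged:
By the outcome, as a careful person would: the job done as asked, in the order asked, and still so for the second after the job is handed in, while the arm keeps its last pose, push and grip.
It also fails if it takes over 67 s, if anything falls off the work surface, if the arm or the gripper's body presses on something with over 40 N, if the wrist force passes 120 N, or if a joint passes its speed limit or range.

## Working session

There is one attempt and no reset: what is moved stays moved. The work goes in short steps, each a Python script; the robot and the scene stay as the last script left them, time stands still between calls to the robot, and variables do not carry over. Pictures are saved under pics/ and viewed, about 8 in all and at most 12, crops included, and the job is handed in when it is done.

```bash
mkdir -p pics; cat > h.py <<'E'
from workcell import env
import numpy as np, cv2
def save(p,n,crop=None,s=1):
    im=p["image"][:,:,::-1]
    if crop: im=im[crop[1]:crop[3],crop[0]:crop[2]]
    if s!=1: im=cv2.resize(im,None,fx=s,fy=s,interpolation=cv2.INTER_CUBIC)
    cv2.imwrite("pics/"+n,im)
def cloud(p):
    d=p["depth"]; v,u=np.mgrid[:384,:512]
    c=np.stack([(u-p["cx"])/p["fx"]*d,-(v-p["cy"])/p["fy"]*d,-d],-1)
    R=np.array(p["rotation"]); 
    if R.shape!=(3,3):
        from scipy.spatial.transform import Rotation as Ro; R=Ro.from_euler("xyz",R,degrees=True).as_matrix()
    w=c@R.T+np.array(p["xyz"]); w[d<=0]=np.nan
    return w
def pix(p,X):
    R=np.array(p["rotation"])
    if R.shape!=(3,3):
        from scipy.spatial.transform import Rotation as Ro; R=Ro.from_euler("xyz",R,degrees=True).as_matrix()
    c=R.T@(np.array(X)-np.array(p["xyz"])); return np.round([p["cx"]+p["fx"]*c[0]/-c[2],p["cy"]-p["fy"]*c[1]/-c[2]])
E
python3 - <<'E'
from h import *
ims=[]
for cam in ["scene","side"]:
    p=env.camera(cam); save(p,cam+"0.png",s=1.5)
    print(cam,p["xyz"],np.shape(p["rotation"]),p.keys())
    for t in ["lathe","rests","blank_center","tail_post","guard_bar","guard_hinge","egg_cup","sanding_block","tape_measure","pencil","block_plane"]:
        try: print(t,[(np.round(r["at"],3).tolist(),round(r["confidence"],2),pix(p,r["at"]).tolist()) for r in env.place_of(p,t)[:4]])
        except Exception as e: print(t,e)
E
```

```text
scene [-0.25077519 -0.68148497  0.83609995] (3,) dict_keys(['image', 'depth', 'fx', 'fy', 'cx', 'cy', 'xyz', 'rotation', 'shot'])
lathe [([0.565, 0.354, -0.003], 0.6, [202.0, 198.0])]
rests [([0.55, 0.359, 0.075], 0.95, [197.0, 182.0])]
blank_center [([0.509, 0.021, 0.067], 0.76, [252.0, 226.0]), ([0.747, -0.305, 0.009], 0.6, [373.0, 252.0])]
tail_post [([0.45, 0.356, 0.114], 0.66, [176.0, 183.0])]
guard_bar [([0.559, 0.188, 0.237], 0.73, [228.0, 158.0]), ([0.559, 0.274, 0.094], 0.61, [213.0, 185.0])]
guard_hinge [([0.557, 0.274, 0.097], 0.76, [213.0, 185.0])]
egg_cup [([0.712, 0.133, 0.005], 0.47, [267.0, 204.0]), ([0.603, 0.535, 0.001], 0.25, [182.0, 178.0])]
sanding_block [([0.605, 0.539, 0.001], 0.72, [181.0, 177.0])]
tape_measure [([0.455, -0.099, -0.0], 0.61, [267.0, 266.0])]
pencil [([0.558, 0.274, 0.095], 0.42, [213.0, 185.0])]
block_plane [([0.747, 0.079, 0.0], 0.67, [284.0, 207.0])]
side [ 0.12382962 -0.70950343  0.65547872] (3,) dict_keys(['image', 'depth', 'fx', 'fy', 'cx', 'cy', 'xyz', 'rotation', 'shot'])
lathe [([0.565, 0.356, 0.0], 0.73, [218.0, 191.0]), ([0.514, 0.017, 0.067], 0.37, [250.0, 226.0])]
rests []
blank_center [([0.75, -0.308, 0.008], 0.59, [393.0, 281.0]), ([0.512, 0.017, 0.07], 0.58, [249.0, 225.0])]
tail_post [([0.447, 0.354, 0.119], 0.67, [185.0, 170.0])]
guard_bar [([0.561, 0.19, 0.236], 0.7, [235.0, 147.0])]
guard_hinge []
egg_cup [([0.715, 0.141, -0.003], 0.53, [284.0, 207.0])]
sanding_block [([0.598, 0.537, 0.001], 0.7, [208.0, 170.0]), ([0.56, 0.19, 0.238], 0.5, [235.0, 147.0])]
tape_measure [([0.462, -0.098, -0.0], 0.75, [254.0, 274.0]), ([0.716, 0.14, -0.001], 0.25, [284.0, 207.0])]
pencil [([0.465, -0.099, -0.0], 0.15, [255.0, 274.0])]
block_plane [([0.748, 0.076, 0.001], 0.58, [303.0, 212.0]), ([0.561, 0.189, 0.238], 0.18, [235.0, 147.0])]
```

View pics/scene0.png

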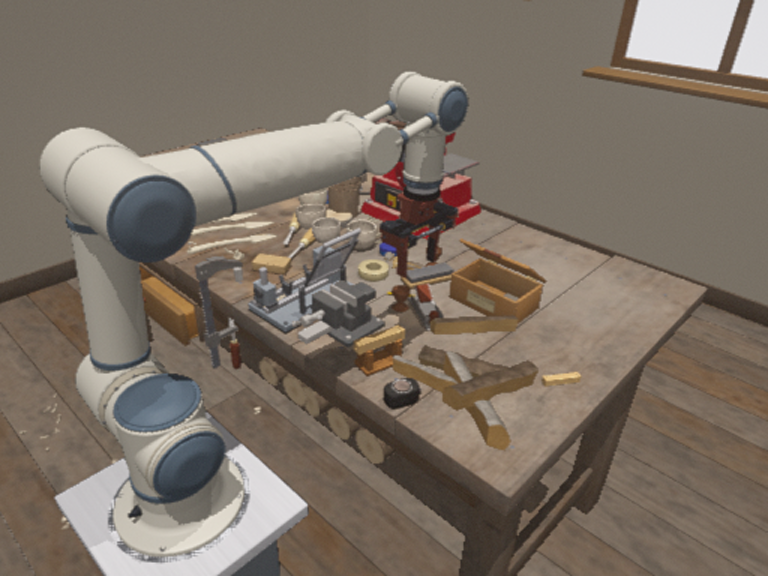

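```bash
python3 - <<'E'
from h import *
p=env.camera("side"); save(p,"side_crop.png",(160,110,420,310),3)
print(env.read_t(),p["rotation"],p["fx"])
for t in ["blank_center"]:
    for s in env.silhouettes(p,t):
        W=cloud(p)[s["pixels"]]; W=W[~np.isnan(W[:,0])]
        print(t,s["confidence"],len(W),np.percentile(W,[2,50,98],axis=0).round(3).tolist())
        z=np.percentile(W[:,2],90); T=W[W[:,2]>z-.006]
        r=cv2.minAreaRect((T[:,:2]*1000).astype(np.float32)); print(r,z)
E
```

```text
1.25 [ 59.95046101   0.29654054 -30.06437596] 351.90449899047275
blank_center 0.82 331 [[0.716, -0.337, -0.0], [0.751, -0.312, 0.015], [0.789, -0.276, 0.019]]
((751.8251342773438, -308.6939697265625), (19.232452392578125, 83.79179382324219), 55.5446662902832) 0.01816806047806363
blank_center 0.78 398 [[0.454, -0.007, 0.059], [0.512, 0.01, 0.076], [0.565, 0.029, 0.081]]
((510.1379089355469, 14.806293487548828), (23.104467391967773, 117.92769622802734), 76.61056518554688) 0.08030468060080077
```

View pics/side_crop.png

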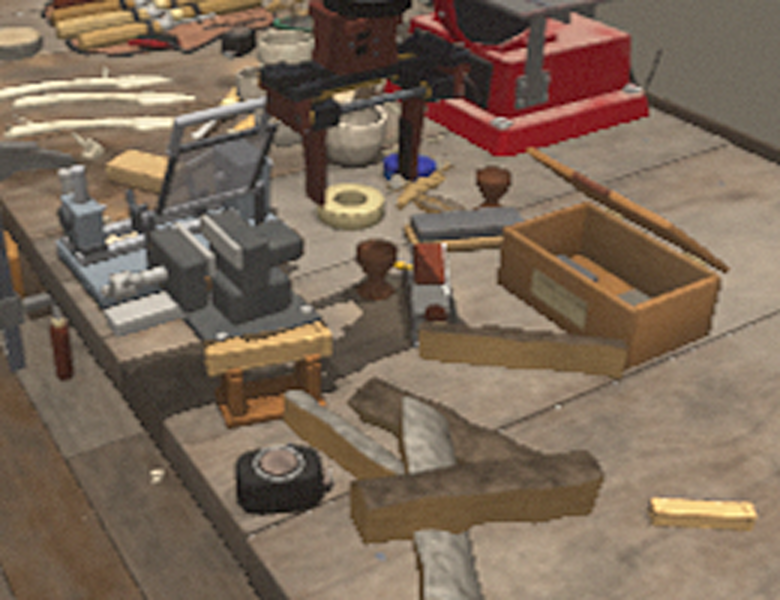

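Candidates for the blank (side-crop pixels): the bar on the trestle (268,345), measured 118x23 mm with its top at 80 mm, and the small bar lying on the bench (702,513), 84x19 mm. I choose the trestle one. Next I check it and the lathe from above.

```bash
python3 - <<'E'
from h import *
for i,(x,y) in enumerate([(0.50,0.03),(0.50,0.25)]):
    env.move_ptp([x,y,0.42],[180,0,0]); env.wait(.2)
    p=env.camera("wrist"); save(p,f"w{i}.png",s=1.4)
    W=cloud(p); np.savez(f"w{i}.npz",W=W,im=p["image"])
    print(env.read_t(),env.read_q(),p["xyz"],p["rotation"])
    for t in ["lathe","rests","blank_center","tail_post","guard_bar","guard_hinge"]:
        print(t,[(np.round(r["at"],4).tolist(),round(r["confidence"],2),pix(p,r["at"]).tolist()) for r in env.place_of(p,t)[:3]])
    for s in env.silhouettes(p,"blank_center"):
        w=W[s["pixels"]]; w=w[~np.isnan(w[:,0])]; z=np.percentile(w[:,2],70); T=w[abs(w[:,2]-z)<.005]
        print(s["confidence"],z,cv2.minAreaRect((T[:,:2]*1000).astype(np.float32)))
E
```

```text
2.4417 [-4.76350753e-01 -2.02378254e+00  5.73830217e+01 -8.10422348e-04
  1.24848640e+02 -4.59149580e-01] [0.50177474 0.1029016  0.58052836] [-15.78407602   0.27510068  -0.02820378]
lathe [([0.7446, 0.0693, -0.0025], 0.57, [390.0, 117.0]), ([0.7628, 0.1786, 0.0053], 0.35, [411.0, 50.0])]
rests []
blank_center [([0.509, 0.0205, 0.0681], 0.94, [258.0, 151.0])]
tail_post []
guard_bar [([0.7441, 0.069, -0.0009], 0.61, [390.0, 117.0])]
guard_hinge []
0.76 0.08021535062699967 ((510.7624816894531, 18.550567626953125), (24.506736755371094, 119.83795166015625), 75.83024597167969)
0.4 0.03455843506823284 ((741.967041015625, 70.52645874023438), (113.62982940673828, 45.14725112915039), 61.647918701171875)
3.925 [ 2.29434611e+01  6.96883803e+00  4.78374141e+01 -7.58156338e-03
  1.25154555e+02  2.30630220e+01] [0.50092592 0.32159457 0.58350983] [-15.77772142  -0.0207366   -0.14343092]
lathe [([0.563, 0.3584, -0.0031], 0.82, [288.0, 76.0])]
rests [([0.5491, 0.3539, 0.0714], 0.62, [284.0, 76.0])]
blank_center [([0.5083, 0.0213, 0.0666], 0.97, [257.0, 270.0])]
tail_post [([0.4478, 0.3542, 0.1137], 0.66, [214.0, 73.0])]
guard_bar [([0.5592, 0.1963, 0.2391], 0.7, [303.0, 211.0])]
guard_hinge [([0.5592, 0.2691, 0.0978], 0.7, [291.0, 134.0])]
0.68 0.0799765104137363 ((510.906494140625, 19.55370330810547), (24.96501350402832, 119.86908721923828), 75.41702270507812)
0.3 0.03968181965782265 ((470.267333984375, -120.68529510498047), (9.828469276428223, 26.224700927734375), 89.22492218017578)
```

View pics/w0.png

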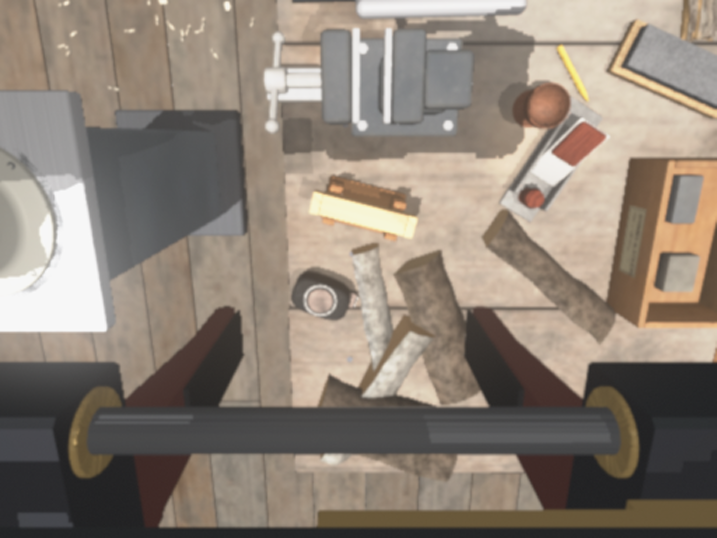

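View pics/w1.png

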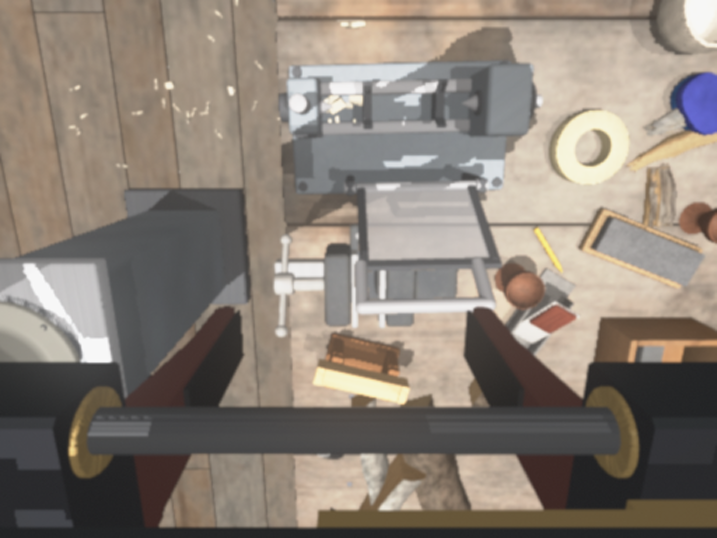

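```bash
python3 - <<'E'
import numpy as np
W=np.concatenate([np.load(f"w{i}.npz")["W"].reshape(-1,3) for i in (0,1)]); W=W[~np.isnan(W[:,0])]
xs=np.arange(.36,.76,.02); ys=np.arange(.46,-.06,-.02)
print("y\\x "+" ".join(f"{int(x*1000):3d}" for x in xs))
for y in ys:
    r=[]
    for x in xs:
        m=(abs(W[:,0]-x-.01)<.01)&(abs(W[:,1]-y+.01)<.01); r.append(f"{int(W[m,2].max()*1000):3d}" if m.any() else "  .")
    print(f"{int(round(y*1000)):3d} "+" ".join(r))
E
```

```text
y\x 360 380 400 420 440 460 480 500 520 540 560 580 600 620 640 660 680 700 720 740
460   .   .   2   2   2   3  19  11   4   3   3   4   3   3   3   3   2   3   2   4
440   .   .   3   4   3   3   3   3   3   2   3   3   3   3   3   4   3   3   3   3
420   .   .   3  27  23  24  24  24  24  25  24  24  25  24  24  28  23   3   3   3
400   .   .   3  88  91  88  38  38  39  38  38  77  38 106 106 106 102   2   3   3
380   .   .   2  94 135  94  39  79  79  38  38  79  75 106 106 107 103  82   2   3
360   .   .   0  93 136  94  30  67  68  24  25  72  78 105 107 107 105  83   3   3
340   .   .   2  93  93  93  38  80  79  39  38  79  79 105 107 107 105   2   2  26
320   .   .   3  25  25  25  25  25  25  26  25  25  25  25  25  25  24   3   2  26
300   .   .   2 514 526  25  25  26  26 527 518  24  24  99  81  24  24   3   3  27
280   .   .   3  27 536 537 537 537 537 537 517 118 120 122 103  27  26   3   2  13
260   .   .   4  26 523  24  23 153 151 520 153 154 157 158   .   2   3   3   5   3
240   .   .   3   3 504   3   3 189 189 499 188 190 190 193   3   3   3   3   3   3
220   . 
[... 467 characters left out ...]
  17   3   3  59  58  58  63
100   .   .   2   4   2   2   3   2   3   3   3   3   4   3   2   3   3   6  45  53
 80   .   .   2 510 524   3   3   3   3 523 516   3   2   3   3   3   3  29  30  43
 60   .   .   3   4 534 534 534 534 534 534   3   3   3   3   3   2  29  35  35  29
 40   .   .   2   3 520  82  82  82  82 516  63   3   4   3   3   3  27  37  37  30
 20   .   .   3   3 501  82  81  82  82 495  82   3   3   4   3  53  50  36  30  27
  0   .   .   3   4   3  11  12  11  78  82  81   2   3   3  49  61  58  53  31   2
-20   .   .   3   3   2   3  54  55  46   3   3   3  17   3  60  62  62  58  53  46
-40   .   .   3   3   3   3  55  56  49  46  51  51  39   4   3   3  60  60  59  56
```

The trestle holds the large bar (w0 363,212). A vice with its jaws at z≈0.123 m stands right under the open guard. I'll fit the lathe yaw and the trestle profile.

```bash
python3 - <<'E'
import numpy as np,cv2
Ws=[np.load(f"w{i}.npz")["W"].reshape(-1,3) for i in (0,1)]
W=np.concatenate(Ws); W=W[~np.isnan(W[:,0])]
c=np.array([.511,.019]); a=np.radians(-14.4); u=np.array([np.cos(a),np.sin(a)]); n=np.array([-u[1],u[0]])
L=np.c_[(W[:,:2]-c)@u,(W[:,:2]-c)@n,W[:,2]]*1000
for v in range(-44,48,4):
    r=[]
    for s in range(-70,70,10):
        m=(L[:,0]>=s)&(L[:,0]<s+10)&(L[:,1]>=v)&(L[:,1]<v+4)&(L[:,2]<150); r.append(f"{int(L[m,2].max()):3d}" if m.any() else "  .")
    print(v," ".join(r))
W=Ws[1];W=W[~np.isnan(W[:,0])]
m=(W[:,2]>.016)&(W[:,2]<.032)&(W[:,0]>.40)&(W[:,0]<.715)&(W[:,1]>.27)&(W[:,1]<.45)
print("base",cv2.minAreaRect((W[m,:2]*1000).astype(np.float32)), W[m].mean(0))
m=(W[:,2]>.22)&(W[:,2]<.3)&(W[:,1]>.15)&(W[:,1]<.24)&(W[:,0]>.49)&(W[:,0]<.65)
B=W[m]; m2=B[:,2]>.237; print("bar",len(B),np.polyfit(B[m2,0],B[m2,1],1),B[m2].min(0),B[m2].max(0),B[m2].mean(0))
m=(W[:,2]>.1)&(W[:,2]<.15)&(W[:,1]>.32)&(W[:,1]<.4)&(W[:,0]>.41)&(W[:,0]<.48)
B=W[m];t=B[B[:,2]>.125];print("post",len(t),t.mean(0),t.min(0),t.max(0))
m=(W[:,2]>.098)&(W[:,2]<.115)&(W[:,1]>.30)&(W[:,1]<.44)&(W[:,0]>.58)&(W[:,0]<.72)
print("head",cv2.minAreaRect((W[m,:2]*1000).astype(np.float32)))
for z0,z1 in[(.070,.084)]:
    m=(W[:,2]>z0)&(W[:,2]<z1)&(W[:,1]>.32)&(W[:,1]<.41)&(W[:,0]>.48)&(W[:,0]<.63); B=W[m]
    h,e=np.histogram(B[:,0],bins=np.arange(.48,.63,.005)); print(list(zip((e*1000).astype(int),h)))
    print(B[:,1].min(),B[:,1].max(),[ (round(np.median(B[k,1]),4)) for k in [B[:,0]<.53,B[:,0]>.56]])
E
```

```text
-44   1   1   2   2   2   2   2   2   1  41  32   3   3   2
-40   2   2   2   2   3   3   2   3   2   1   3   2   2   2
-36   2   2   1   1   2   3   2   2   2   2   1   2   2   2
-32   3   2   1   .   1   9   9   9   7   8   3   .   1   2
-28   2   1  11  10  11  12  11  11  11  11  10   .   0   2
-24   2   2  64  64   .   .   .   .   .   .  65  64   .   .
-20   2   2  64  66   .   .   .   .   .   .  64  64   .   1
-16   1  80  78  78  79  78  79  78  79  77  79  79  80   1
-12  80  80  81  80  81  81  81  81  80  80  82  80  81   2
-8  80  81  81  82  81  81  81  81  81  81  81  81  81   1
-4  79  82  82  82  81  81  82  80  81  81  81  81  81   3
0  62  81  81  81  81  81  81  82  81  82  81  81  82   2
4  78  81  81  82  81  81  82  82  82  81  81  81  81   2
8  80  80  82  81  82  81  81  81  82  81  82  81  81   2
12  75  78  79  78  76  78  79  77  79  77  80  79  78   2
16   3   2  65  66  12  12  12  14  12  13  65  64   3   2
20   3   2  64  65  12  13  12  12  13  13  64  65   9   2
24   2   2  54  55  12  12  12  12  12  11  57  52   7   2
28   3   3   9  10   2  10   6  
[... 1046 characters left out ...]
), np.int64(0)), (np.int64(530), np.int64(0)), (np.int64(535), np.int64(0)), (np.int64(540), np.int64(0)), (np.int64(545), np.int64(0)), (np.int64(550), np.int64(0)), (np.int64(555), np.int64(0)), (np.int64(560), np.int64(0)), (np.int64(565), np.int64(0)), (np.int64(570), np.int64(0)), (np.int64(575), np.int64(0)), (np.int64(580), np.int64(0)), (np.int64(585), np.int64(0)), (np.int64(590), np.int64(34)), (np.int64(595), np.int64(42)), (np.int64(600), np.int64(8)), (np.int64(605), np.int64(0)), (np.int64(610), np.int64(0)), (np.int64(615), np.int64(2)), (np.int64(620), np.int64(19)), (np.int64(625), np.int64(33))]
0.3313691385644672 0.38099990159842734 [np.float64(0.3717), np.float64(0.3574)]
```

```bash
cat >> h.py <<'E'
Y0=90.8   # jaw yaw across lathe axis
E
python3 - <<'E'
from h import *
print(env.inverse_kinematics([.511,.019,.2],[180,0,75.6]),env.inverse_kinematics([.551,.3555,.06],[180,0,Y0]),env.inverse_kinematics([.449,.3533,.1],[180,0,Y0]))
env.move_ptp([.511,.019,.2],[180,0,75.6])
env.command_gripper(.05)
env.move_l([.511,.019,.10]); 
print("hit",env.move_l([.511,.019,.053],v=.05,threshold=6))
env.command_gripper(0.0); print(env.read_grip_width(),env.read_eef_pos(),env.read_contact_force())
env.move_l([.511,.019,.32],v=.2); print(env.read_grip_width(),env.read_contact_force(),env.read_t())
p=env.camera("side"); 
for r in env.place_of(p,"blank_center"): print(r["at"],r["confidence"])
save(p,"lift.png",(160,60,360,260),2.5)
E
```

```text
[-1.68303326e+00 -8.66310476e+00  8.64143768e+01 -2.54444375e-14
  1.02248728e+02 -7.72830333e+01] [ 2.98575702e+01  1.52883797e+01  7.57772485e+01 -2.54444375e-14
  8.89343719e+01 -6.09424298e+01] [ 3.47860985e+01  1.41480901e+00  8.68906698e+01 -2.54444375e-14
  9.16945212e+01 -5.60139015e+01]
hit False
0.02405406465198816 [0.51105304 0.01899569 0.05311857] [0.77630181 0.70083903 0.3410887 ]
0.02377231773267565 [-0.19329869 -0.84232276 -1.47684422] 10.4833
[0.7526, -0.307, 0.0077] 0.89
[0.5098, 0.0199, 0.3382] 0.79
```

```bash
python3 - <<'E'
from h import *
env.move_ptp([.551,.3555,.32],[180,0,Y0])
env.move_l([.551,.3555,.12],v=.12)
print("hit",env.move_l([.551,.3555,.056],v=.03,threshold=5)); print(env.read_eef_pos(),env.read_contact_force(),env.read_grip_width())
for cam in ["scene","side"]:
    p=env.camera(cam)
    print([(r["at"],r["confidence"]) for r in env.place_of(p,"blank_center")],[(r["at"],r["confidence"]) for r in env.place_of(p,"rests")])
c=pix(p,[.55,.355,.08]).astype(int); save(p,"seat.png",(c[0]-75,c[1]-60,c[0]+75,c[1]+60),5)
print(env.read_t())
E
```

```text
hit True
[0.55103892 0.35567013 0.06013436] [-0.01180615  0.0695099   4.72039934] 0.023592652849286286
[([0.5501, 0.3562, 0.0734], 0.58), ([0.7469, -0.305, 0.0082], 0.52), ([0.5484, 0.3603, 0.0723], 0.43)] [([0.5501, 0.3587, 0.0751], 0.59)]
[([0.752, -0.305, 0.0089], 0.73), ([0.5501, 0.3549, 0.0775], 0.57), ([0.5649, 0.3575, -0.003], 0.41)] [([0.553, 0.3514, 0.0701], 0.69)]
15.7667
```

View pics/seat.png

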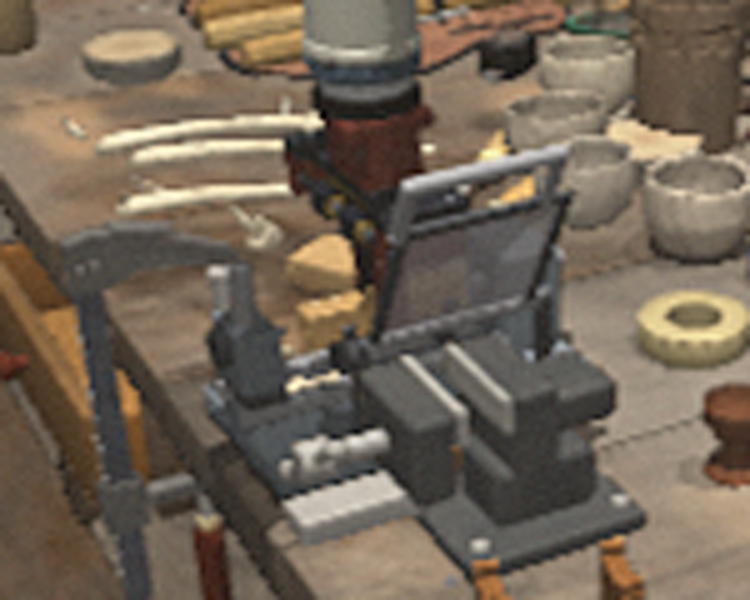

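```bash
python3 - <<'E'
from h import *
env.command_gripper(.05); env.wait(.2)
env.move_l([.551,.3555,.16],v=.12)
env.move_ptp([.50,.27,.30],[180,0,0.8]); env.wait(.1)
p=env.camera("wrist"); W=cloud(p); save(p,"rel.png",s=1.5)
for t in ["blank_center","tail_post","rests","lathe"]: print(t,[(np.round(r["at"],4).tolist(),round(r["confidence"],2)) for r in env.place_of(p,t)])
B=W.reshape(-1,3);B=B[~np.isnan(B[:,0])]
t=B[(B[:,2]>.126)&(B[:,2]<.15)&(abs(B[:,0]-.449)<.03)&(abs(B[:,1]-.354)<.03)]; print("post",t.mean(0),t.min(0),t.max(0))
k=B[(B[:,2]>.082)&(B[:,2]<.093)&(abs(B[:,0]-.551)<.068)&(abs(B[:,1]-.356)<.03)]; print("blank",k[:,2].mean(),k.min(0),k.max(0),cv2.minAreaRect((k[:,:2]*1000).astype(np.float32)))
print(env.read_t())
E
```

```text
blank_center [([0.5488, 0.3556, 0.0743], 0.96)]
tail_post [([0.4446, 0.3569, 0.1121], 0.58)]
rests [([0.5481, 0.356, 0.0739], 0.82), ([0.7158, 0.1351, -0.0004], 0.15)]
lathe [([0.5622, 0.3568, -0.0018], 0.9)]
post [0.44909423 0.35340089 0.13415652] [0.44042685 0.34490018 0.126213  ] [0.45737186 0.36182345 0.13705552]
blank 0.08679085352985251 [0.49051743 0.34260628 0.08374565] [0.61063798 0.36681052 0.08924707] ((550.6138916015625, 354.7915344238281), (120.11002349853516, 22.61486053466797), 0.8445839881896973)
19.25
```

View pics/rel.png

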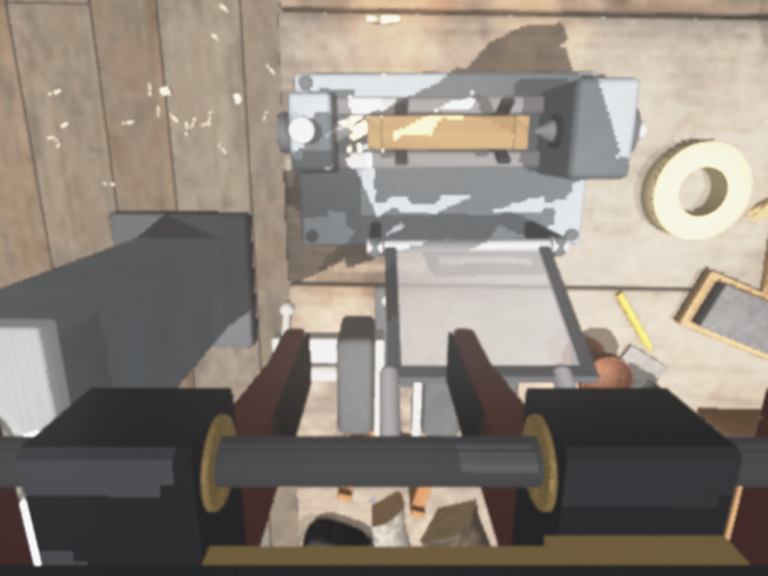

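The blank is released and lies level in the rests, spanning (368–530, 132) in the picture, in line with both centres. Now the tailstock.

```bash
python3 - <<'E'
from h import *
d=np.array([np.cos(np.radians(.9)),np.sin(np.radians(.9)),0]); P=np.array([.4491,.3536,.098])
env.move_ptp((P+[0,0,.12]).tolist(),[180,0,.8])
env.command_gripper(.05)
print("down",env.move_l(P.tolist(),v=.1,threshold=6))
env.command_gripper(0.0); print(env.read_grip_width(),env.read_contact_force())
e0=np.array(env.read_eef_pos())
hit=env.move_l((P+d*.030).tolist(),v=.05,threshold=25); print(hit,env.read_eef_pos()-e0,env.read_contact_force())
hit=env.move_l((P+d*.044).tolist(),v=.02,threshold=14); print(hit,env.read_eef_pos()-e0,env.read_contact_force())
env.wait(.2); print(env.read_eef_pos()-e0,env.read_contact_force(),env.read_grip_width(),env.read_t())
E
```

```text
down False
0.01767939287366923 [-3.23789512  0.27629677  1.03412327]
False [ 3.14035848e-02  6.25533636e-04 -1.21740885e-05] [ 2.58732271  2.97560185 -0.5216733 ]
True [ 3.45465115e-02  6.99867605e-04 -3.94401351e-05] [-1.6917781   0.38329486  4.31372611]
[ 3.45252653e-02  7.15778568e-04 -3.03788541e-06] [-1.82237157 -1.54373172  4.57973234] 0.017345999339085667 23.375
```

```bash
python3 - <<'E'
from h import *
d=np.array([np.cos(np.radians(.9)),np.sin(np.radians(.9)),0]); P=np.array([.4491,.3536,.098])
for s in (.036,.0375,.039,.0405):
    hit=env.move_l((P+d*s).tolist(),v=.01,threshold=20); print(s,hit,((env.read_eef_pos()-P)@d).round(5),np.round(env.read_contact_force(),1))
    if hit or np.linalg.norm(env.read_contact_force())>22: break
print(env.read_grip_width(),env.read_t())
p=env.camera("scene"); c=pix(p,[.55,.355,.08]).astype(int); save(p,"tail.png",(c[0]-60,c[1]-45,c[0]+60,c[1]+45),6)
E
```

```text
0.036 False 0.03438 [-8.9 -0.   5.6]
0.0375 False 0.03461 [-13.3  -1.2   8.6]
0.039 False 0.03483 [-18.3  -3.2  10.1]
0.0405 False 0.0351 [-22.7  -3.5  12.2]
0.017727012034243882 24.65
```

```bash
python3 - <<'E'
from h import *
env.command_gripper(.05)
x,y,_=env.read_eef_pos(); env.move_l([x,y,.2],v=.15)
env.move_ptp([.54,.29,.26],[180,0,0.8]); env.wait(.1)
p=env.camera("wrist"); W=cloud(p); save(p,"tail2.png",(100,20,480,260),2)
B=W.reshape(-1,3);B=B[~np.isnan(B[:,0])]
t=B[(B[:,2]>.126)&(B[:,2]<.15)&(abs(B[:,0]-.485)<.03)&(abs(B[:,1]-.354)<.03)]; print("post",t.mean(0),t.min(0),t.max(0))
k=B[(B[:,2]>.082)&(B[:,2]<.0905)&(abs(B[:,0]-.566)<.064)&(abs(B[:,1]-.356)<.02)]; print("blank",k[:,2].mean(),k.min(0),k.max(0),cv2.minAreaRect((k[:,:2]*1000).astype(np.float32)))
b=B[(B[:,2]>.235)&(B[:,2]<.26)&(abs(B[:,1]-.19)<.03)&(abs(B[:,0]-.557)<.07)]; print("bar",len(b), b.mean(0) if len(b) else 0,b.min(0) if len(b) else 0,b.max(0) if len(b) else 0)
for t in ["blank_center","tail_post","guard_bar","lathe"]: print(t,[(np.round(r["at"],4).tolist(),round(r["confidence"],2)) for r in env.place_of(p,t)])
print(env.read_t())
E
```

```text
post [0.48516007 0.35446644 0.13423774] [0.47546256 0.34542072 0.12653656] [0.4932157  0.36244802 0.13700875]
blank 0.08773981469792135 [0.50200347 0.3429407  0.08204905] [0.62997194 0.36822563 0.09047338] ((566.0120239257812, 355.54473876953125), (127.93538665771484, 23.68073844909668), 0.8277509212493896)
bar 1928 [0.54668061 0.19326302 0.24177603] [0.50199065 0.18760569 0.2350015 ] [0.59460667 0.19762203 0.24607055]
blank_center [([0.5656, 0.3569, 0.0723], 0.72)]
tail_post [([0.4837, 0.3547, 0.1127], 0.64)]
guard_bar []
lathe [([0.5657, 0.3582, -0.0027], 0.56)]
27.05
```

View pics/tail2.png

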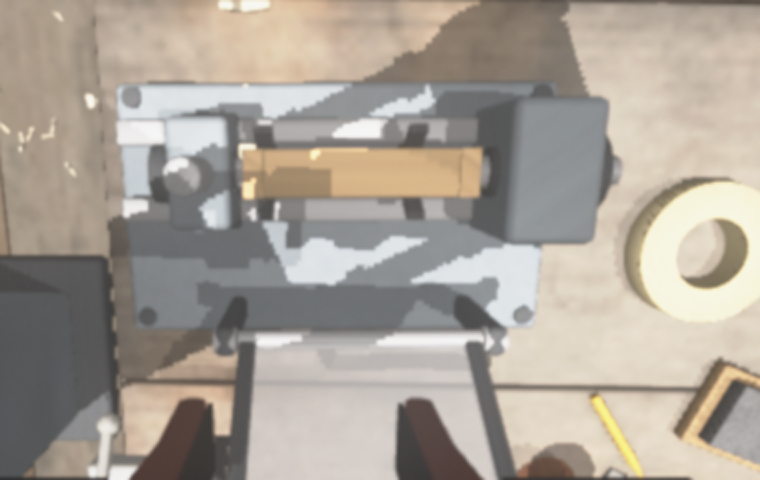

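The post moved 36.1 mm. Both cones are out of sight in the blank's ends (243 and 482 along row 172), so it is seated. Next I take the guard bar and begin the swing.

```bash
cat >> h.py <<'E'
H=np.array([.557,.2707,.095])
def bar(a):
    a=np.radians(a); return H+np.array([-.0148*.165*np.cos(a),.165*np.cos(a),.165*np.sin(a)])
def tcp(a): return (bar(a)-[0,0,.019]).tolist()
E
python3 - <<'E'
from h import *
s=bar(120); print(s)
env.move_ptp([s[0],s[1],.36],[180,0,Y0])
env.command_gripper(.044)
env.move_l([s[0],s[1],.27],v=.15)
print("hit",env.move_l(tcp(120),v=.06,threshold=5),env.read_eef_pos())
env.command_gripper(0.0); print(env.read_grip_width(),np.round(env.read_contact_force(),1))
for a in (112,104,96):
    env.move_l(tcp(a),v=.08); print(a,env.read_grip_width(),np.round(env.read_contact_force(),1),env.read_t())
p=env.camera("side"); c=pix(p,bar(96)).astype(int); save(p,"guard.png",(c[0]-75,c[1]-60,c[0]+75,c[1]+60),5)
print([(r["at"],r["confidence"]) for r in env.place_of(p,"guard_bar")],bar(96))
E
```

```text
[0.558221   0.1882     0.23789419]
hit False [0.55838439 0.18823089 0.21950452]
0.011248118659903461 [ 0.9  5.1 -0.1]
112 0.011172329468104768 [ 0.  -1.5 -0.7] 31.7333
104 0.011234858757289046 [-3.3 -2.6  5.2] 32.175
96 0.011055681980242534 [-3.1 -1.5  5.1] 32.6167
[([0.5608, 0.2514, 0.2584], 0.65)] [0.55725526 0.2534528  0.25909611]
```

View pics/guard.png

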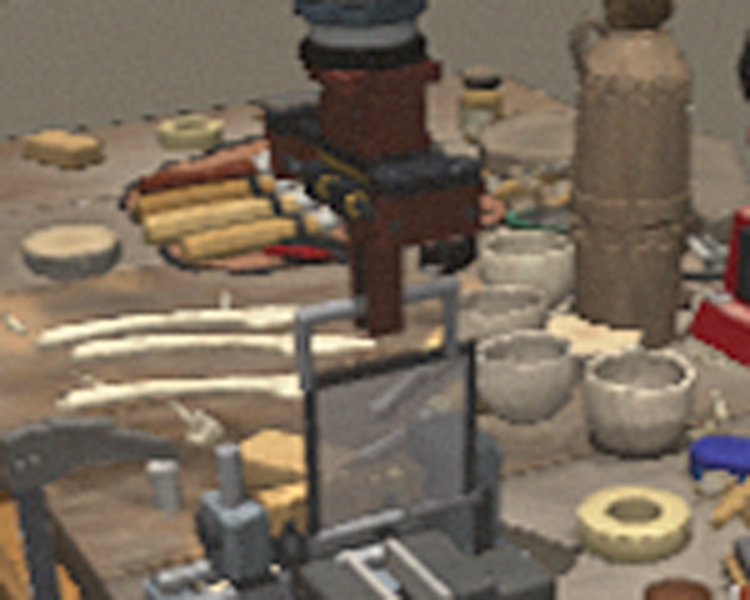

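The guard is nearly upright and the fingers hold the bar at its middle (380,300). I carry on to 45°.

```bash
python3 - <<'E'
from h import *
for a in (88,80,72,64,56,50,45):
    env.move_l(tcp(a),v=.07); print(a,round(env.read_grip_width(),4),np.round(env.read_contact_force(),1),env.read_t())
env.wait(.3); e=np.array(env.read_eef_pos()); b=e+[0,0,.019]
print(e,np.array(tcp(45)),"angle",np.degrees(np.arctan2(b[2]-H[2],b[1]-H[1])),np.hypot(b[2]-H[2],b[1]-H[1]))
for cam in ["scene","side"]:
    p=env.camera(cam)
    for t in ["guard_bar","guard_hinge","blank_center","tail_post","egg_cup","sanding_block","tape_measure","block_plane"]: print(cam,t,[(np.round(r["at"],4).tolist(),round(r["confidence"],2)) for r in env.place_of(p,t)[:2]])
    W=cloud(p); np.savez(cam+"45.npz",W=W,im=p["image"])
    c=pix(p,[.56,.35,.15]).astype(int); save(p,"g45_"+cam+".png",(c[0]-75,c[1]-60,c[0]+75,c[1]+60),5)
E
```

```text
88 0.0112 [-3.9 -0.1  2. ] 33.1917
80 0.0111 [-5.5 -1.  -0.3] 33.6667
72 0.0112 [-2.5 -1.5 -0.9] 34.1417
64 0.0113 [ 0.3 -1.6 -0.8] 34.6167
56 0.0108 [ 1.5 -0.5 -0.9] 35.0917
50 0.0111 [4.2 0.8 1. ] 35.4917
45 0.011 [3.5 2.1 0.1] 35.85
[0.55552672 0.38750802 0.19283249] [0.55527325 0.38737262 0.19267262] angle 45.00600043806474 0.1652087957452794
scene guard_bar [([0.5536, 0.386, 0.2088], 0.65)]
scene guard_hinge [([0.5558, 0.2742, 0.0958], 0.69)]
scene blank_center [([0.7467, -0.3069, 0.0091], 0.54), ([0.5669, 0.3567, 0.0727], 0.41)]
scene tail_post [([0.4844, 0.3558, 0.1154], 0.56)]
scene egg_cup [([0.7121, 0.1318, 0.0001], 0.45)]
scene sanding_block [([0.6036, 0.5379, -0.0001], 0.59)]
scene tape_measure [([0.4547, -0.1009, -0.0001], 0.59)]
scene block_plane [([0.7468, 0.0792, 0.0005], 0.84)]
side guard_bar [([0.5543, 0.3872, 0.2115], 0.84)]
side guard_hinge [([0.5594, 0.2706, 0.0934], 0.73)]
side blank_center [([0.751, -0.3082, 0.0083], 0.83), ([0.5657, 0.3547, 0.077], 0.39)]
side tail_post [([0.4814, 0.3559, 0.1146], 0.72)]
side egg_cup [([0.715, 0.1391, 0.001], 0.74), ([0.4816, 0.3553, 0.1143], 0.69)]
side sanding_block [([0.5975, 0.5367, 0.0049], 0.56), ([0.7488, 0.076, 0.001], 0.31)]
side tape_measure [([0.4613, -0.097, -0.0017], 0.58), ([0.7138, 0.1373, 0.0008], 0.43)]
side block_plane [([0.7463, 0.0741, 0.001], 0.86)]
```

View pics/g45_side.png

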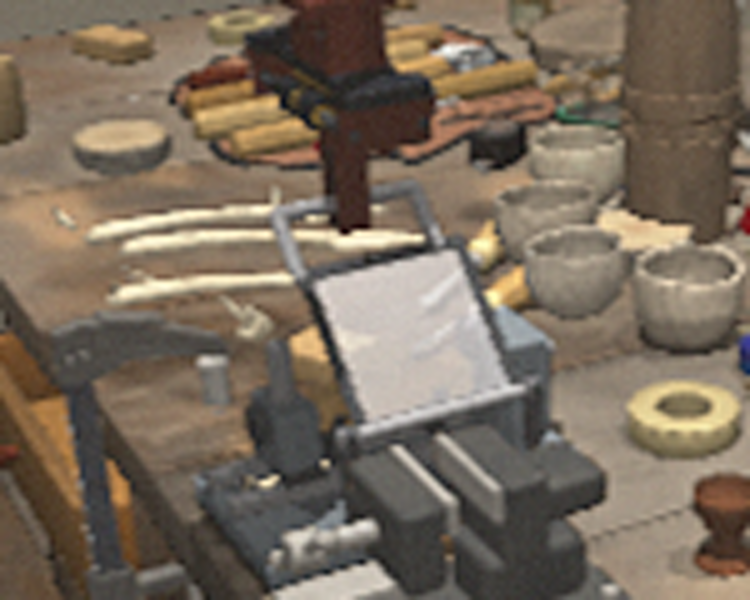

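```bash
python3 - <<'E'
from h import *
env.wait(.5); print(env.read_grip_width(),env.read_eef_pos(),env.read_t()); env.finish_job()
E
```

```text
0.011097682587176912 [0.55548643 0.38747378 0.19292352] 37.55
the job is handed in; nothing more can be done
```

I handed the job in at 37.6 s, with the gripper still holding the guard's bar at 45°; it reports no verdict.

- **Blank:** I picked the larger blank off the trestle, laid it in the two rests and let it go. It lay level there, on the line of the centres.
- **Tailstock:** I slid it up by its post until the resistance rose to about 23 N along the slide. The post had moved 36.1 mm (about 36 mm expected) and the blank's middle was at the lathe's origin along the axis. Both cones were out of sight in the blank's ends. My first push stopped short at 34.5 mm on a force trigger, so I pushed further.
- **Guard:** I took it by the bar and brought it over without letting go. By the tool's position it stands at 45.0°. The trained network's bar positions agree to about 1° against my fitted hinge line; its own hinge readings would put it 1° to 1.5° higher. The bar stayed in the grip, reading about 11 mm for the 12 mm bar.
- **Other things on the bench:** The last checks found the egg cup, sanding block, tape measure and block plane where they started, within the network's error. The network never located the pencil properly. I saw it in the wrist pictures up to the seated tailstock, but did not check it after the guard was swung.

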